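Gauge a railing sleeve and sort it

ROBOT

A 7-joint arm with a two-finger parallel gripper is mounted at the origin on the work surface. World frame = base frame: x ahead of the robot, y to its left, z up, the work surface at z = 0. Lengths are in m, angles in rad, forces in N, time in s.
With the tool pointing down it reaches from about 0.425 to 1.025 m from the base axis. Payload 9.4 kg.
Tool frame: the origin (TCP) lies on the centre line of the jaws, within the pads' length; the fingertips stand 22 mm ahead of it and the grasp point (between the pads) lies 3 mm ahead of it; z points along the fingers, y is the line along which they close (so a half turn about z gives the same grasp; the last joint's range is limited). The gripper opens to 85 mm and grips with 20 to 120 N. Pads are 22 mm wide; open, the fingers measure 114 mm over their backs; the gripper's body (76 mm by 85 mm) begins 54 mm behind the grasp point. The pads swing forward as they close: fully open they stand 13 mm farther back than shut.
Start: joints at [1.179, 0.599, -0.003, 1.599, 0.002, 0.943, -0.08], TCP at [0.224, -0.689, 0.253] pointing down, gripper open.
Joint ranges: [-2.57, 2.57], [-0.35, 1.97], [-1.29, 1.29], [0.11, 2.56], [-1.05, 4.19], [0.11, 1.86], [-2.63, 2.63]. Speed limits (rad/s): [2.22, 2.22, 3.01, 3.01, 3.14, 3.14, 3.14].

INTERFACE

Orientations are given as a unit quaternion [x, y, z, w].
In Python, from cell import manip gives the robot as it stands. The module is installed in compiled form; this text tells all that it offers. Calls block until the motion is done:
- manip.move_pose(position, orientation): joint-space move of the TCP to a pose.
- manip.move_straight(position, frame=None, feed=0.15): straight line of the TCP; frame=None keeps the orientation; feed is the mean speed in m/s.
- manip.movej(angles): joint-space move.
- manip.ungrasp() and manip.grasp(grasp_force=None): open the fingers fully, or close them until they stop; grasp_force is the grip in N (None keeps the last).
- manip.sleep(seconds).
- manip.inverse_kinematics(position, orientation): joint angles nearest the present ones, or None.
- manip.get_obs(): the state.
- manip.grab_frame(name): name is "scene" or "top" or "wrist"; returns a dict with "frame" (400x640x3 uint8, blue, green, red), "mtx" (3x3 intrinsics, pixels), "rvec" (rotation vector, rad) and "tvec" (3), from world to camera coordinates, as OpenCV has them. Camera axes: x right, y down, z forward; pixel columns grow to the right and rows downward; lengths in m; the calibration is good to about 2 mm. A picture is of the moment at which its call begins. There is no depth.
A pose or a line that the arm cannot do raises manip.Unreachable and nothing moves.
- manip.hand_in(): hands the job in; it is judged then, once.
The state is a dict: "time": time; "joints": joint angles; "joint_velocities": joint speeds; "effort": joint torques, N m; "tool_pos": TCP position; "orientation": TCP orientation; "wrist_force": force on the tool from outside, world axes, zero at the start; "wrist_torque": the same for the moment, N m; "gripper_width": finger opening in m; "gripper_force": force on a finger pad.
Only numpy, scipy, OpenCV 4.12 (cv2) and the standard library are available. Lean on these libraries where they do the work, as an engineer would, in place of code of your own. Each camera call takes 0.05 s, during which the arm holds its last target. There are 200 camera calls.

TASK

Draw the sleeve that sticks out right out of the wooden rack, put it down on the bench to get a fresh hold further back, and slide its open end along the horizontal gauge pin as far as it goes without forcing it. If it goes all the way on, to the collar, lay it in the round white basin; if it stops part way, lay it in the rectangular black tray. Don't drop it in, and leave the other sleeve in the rack and the other things on the bench where they are.

Things in the scene. Friction and masses are not known exactly. Their poses are not given: they have to be found in the camera images.
- sleeve_a: One of two outwardly alike aluminium sleeves, 140 mm long, 0.25 kg: a square tube 44 x 44 x 95 mm with a 34 x 34 mm bore 90 mm deep, open at one end only (the mouth), then a solid coaxial square tang 24 x 24 x 45 mm. Origin: on the axis in the plane of the mouth; x runs from mouth to tang. One of the two, which cannot be seen, has weld inside, 42 mm deep, that stops the pin.
- sleeve_b: The second of two outwardly alike aluminium sleeves, 140 mm long, 0.25 kg: a square tube 44 x 44 x 95 mm with a 34 x 34 mm bore 90 mm deep, open at one end only (the mouth), then a solid coaxial square tang 24 x 24 x 45 mm. Origin: on the axis in the plane of the mouth; x runs from mouth to tang. One of the two, which cannot be seen, has weld inside, 42 mm deep, that stops the pin.
- sleeve_a_mid (a point): Point on the axis of sleeve_a, 70 mm from its mouth (half its length), 22 mm above whatever flat it lies on. The balance point is about 8 mm nearer the mouth.
- sleeve_b_mid (a point): Point on the axis of sleeve_b, 70 mm from its mouth (half its length), 22 mm above whatever flat it lies on. The balance point is about 8 mm nearer the mouth.
- rack: Fixed wooden rack on the bench, 177 deep, 159 wide, 70 mm high, with two bays open in front, each 61 wide, 56 mm high, no floor. Origin: bench level, middle of the front; x points into the rack, y to its left bay. The sleeve to test lies in the left bay (y = 36 mm), mouth end sticking out about 62 mm to -x, tang inside; the other lies wholly in the right bay.
- rack_spare (a point): Where the mouth of the other sleeve lies, in the right bay, 8 mm behind the rack's front and 22 mm up; that sleeve is to stay there.
- gauge: Fixed dark steel C-frame. A bright horizontal pin points to its -x, axis 100 mm up. Origin: bench level below the pin's root; z up. Base plate 130 x 90 x 12 mm, x -35 to 95 mm. Column at x 12 to 72 mm, 230 mm high. Above the pin an arm 32 mm thick, axis 215 mm up, reaches out to x = -40 mm, so no gripper fits over the pin's inner part: hold the sleeve well back (80 mm or more from its mouth).
- pin_root (a point): Root of the gauge pin, on its axis, at the flat face of the collar (48 mm diameter) that a clear sleeve's mouth comes up to.
- pin_tip (a point): Free end of the gauge pin, on its axis, 75 mm from the root. The pin is round, 29 mm in diameter, its last 8 mm tapered to 18 mm. A blocked sleeve stops with its mouth about 42 mm past the tip.
- basin: Fixed round white enamel basin with blue rim, 247 mm across the rim, 202 mm across its floor, 68 mm high. Origin: centre of its underside. For sleeves that go all the way on. It and the tray may change sides of the bench.
- basin_in (a point): Centre of the basin's inner floor, 5 mm above the bench.
- tray: Fixed rectangular black tray, outside 220 mm (its x) by 190 mm (its y), 45 mm high, walls 4 mm, open above. Origin: centre of its underside. For sleeves that stop part way.
- tray_in (a point): Centre of the tray's inner floor, 4 mm above the bench.
- hammer: A hammer lying on the bench, 260 mm long, its origin at the middle of its underside. A bystander, loose on the bench; leave it alone.
- can: A plain steel can, 70 mm in diameter, 100 mm high, standing; origin at the centre of its underside. A bystander, loose on the bench; leave it alone.
- wrench: A wrench lying on the bench, 180 mm long, its origin at the middle of its underside. A bystander, loose on the bench; leave it alone.
Things that resemble listed ones, but are neither listed nor needed, are in the scene too. What is shaped like the sleeve_b but blue is not meant.

How it is judged:
By the outcome, as a careful person would: the job done as asked, in the order asked, and still so for the second after the job is handed in, with the robot touching nothing.
It also fails if it takes over 67 s, if anything falls off the work surface, if the arm or the gripper's body presses on something with over 40 N, if the wrist force passes 120 N, or if a joint passes its speed limit or range.

## Working session

There is one attempt and no reset: what is moved stays moved. The work goes in short steps, each a Python script; the robot and the scene stay as the last script left them, time stands still between calls to the robot, and variables do not carry over. Pictures are saved under pics/ and viewed, at most 10 in all, crops included, and the job is handed in when it is done.

```bash
mkdir -p pics; python3 - <<'E'
from cell import manip
import cv2,numpy as np
for n in("scene","top"):
    f=manip.grab_frame(n);cv2.imwrite(f"pics/{n}0.png",f["frame"])
    R=cv2.Rodrigues(np.array(f["rvec"]))[0];print(n,np.array(f["mtx"]).tolist(),(-R.T@np.array(f["tvec"]).ravel()).round(3),R.round(3).tolist())
print(manip.get_obs())
E
```

```text
scene [[440.0059049785313, 0.0, 323.4468228391655], [0.0, 440.0059049785313, 197.05017619247926], [0.0, 0.0, 1.0]] [ 1.262 -0.041  0.922] [[0.085, 0.996, -0.001], [0.779, -0.067, -0.623], [-0.621, 0.053, -0.782]]
top [[412.6044613749547, 0.0, 317.277344754472], [0.0, 412.6044613749547, 203.0216461280723], [0.0, 0.0, 1.0]] [0.419 0.006 1.137] [[0.016, -1.0, 0.013], [-0.986, -0.018, -0.165], [0.165, -0.01, -0.986]]
{'time': 0.1, 'joints': array([ 1.17931363,  0.6000741 , -0.00257389,  1.60003865,  0.00180445,
        0.94290984, -0.07980692]), 'joint_velocities': array([-0.00010816, -0.00279972, -0.00047737, -0.00084108,  0.0003553 ,
       -0.00029333,  0.00092008]), 'effort': array([ 4.73353881e-03, -7.77995753e+01,  1.56950835e+00, -2.58627695e+01,
        1.26329277e-02,  5.47521893e-03, -2.72778578e-05]), 'tool_pos': array([ 0.22435446, -0.68900411,  0.25248593]), 'orientation': array([ 9.87633056e-01,  1.56781492e-01, -1.70328165e-04, -6.93197921e-04]), 'wrist_force': array([-0.38985302, -0.34005239, -1.01469609]), 'wrist_torque': array([-0.05124719,  0.00838987,  0.00618421]), 'gripper_force': 0.0, 'gripper_width': 0.08546631769899432}
```

View pics/scene0.png

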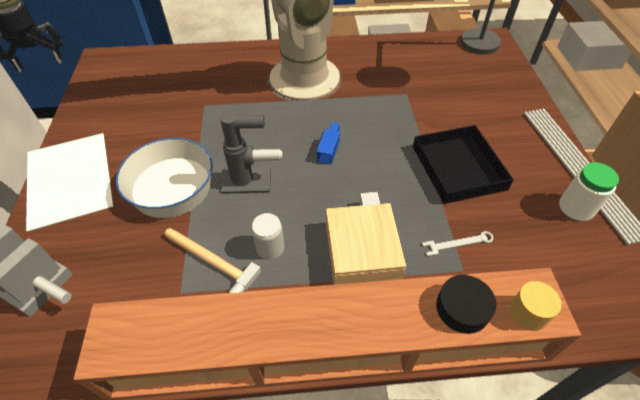

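View pics/top0.png

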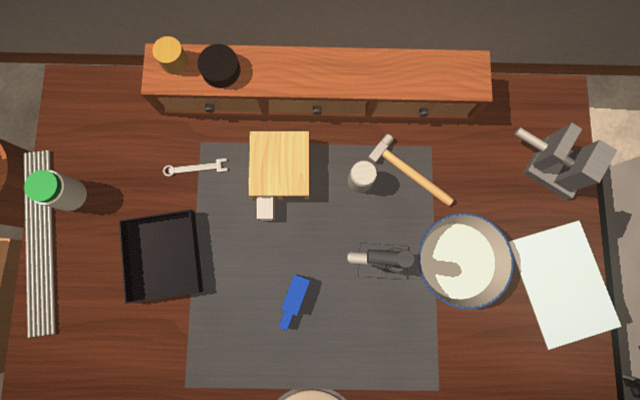

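Scene view: sleeve at about (370,200) sticks out of the rack, and the gauge pin runs from (255,155) to (282,155). The basin is at (165,178) and the tray at (462,163). 
Top view: sleeve at (265,208), rack at (279,163), pin from about (348,258) to (375,258), basin at (466,261), tray at (161,256).

```bash
cat > h.py <<'E'
from cell import manip
import cv2,numpy as np
from scipy.spatial.transform import Rotation as Ro
def cam(f):
    R=cv2.Rodrigues(np.array(f["rvec"]))[0];t=np.array(f["tvec"]).ravel();return np.array(f["mtx"]),R,t
def ray(f,p):
    K,R,t=cam(f);d=R.T@np.linalg.inv(K)@np.array([p[0],p[1],1.]);return -R.T@t,d/np.linalg.norm(d)
def onz(f,p,z):
    o,d=ray(f,p);return o+d*(z-o[2])/d[2]
def proj(f,P):
    return cv2.projectPoints(np.array(P,float).reshape(-1,3),np.array(f["rvec"]),np.array(f["tvec"]),np.array(f["mtx"]),None)[0][:,0]
def two(f,p,g,q):
    (a,u),(b,v)=ray(f,p),ray(g,q)
    s=np.linalg.lstsq(np.c_[u,-v],b-a,rcond=None)[0];A,B=a+u*s[0],b+v*s[1];return (A+B)/2,np.linalg.norm(A-B)
def blob(f,lo,hi,roi,k=0):
    "largest contour of HSV mask in roi x0,y0,x1,y1"
    x0,y0,x1,y1=roi;m=cv2.inRange(cv2.cvtColor(f["frame"],cv2.COLOR_BGR2HSV),np.array(lo),np.array(hi))[y0:y1,x0:x1]
    c=max(cv2.findContours(m,0,2)[0],key=cv2.contourArea);return c.reshape(-1,2)+[x0,y0]
def down(yaw): # tool z down, tool y (closing) at world angle yaw
    y=np.array([np.cos(yaw),np.sin(yaw),0]);z=np.array([0,0,-1.]);return Ro.from_matrix(np.c_[np.cross(y,z),y,z]).as_quat()
E
python3 - <<'E'
from h import *
T=manip.grab_frame("top");S=manip.grab_frame("scene")
def rep(n,c,z):
    r=cv2.minAreaRect(c.astype(np.float32));b=cv2.boxPoints(r);print(n,np.round(b).tolist(),[onz(T,p,z)[:2].round(3).tolist() for p in b],onz(T,r[0],z)[:2].round(3))
rep("rack",blob(T,(10,60,120),(30,255,255),(235,120,325,197)),.07)
rep("sleeve",blob(T,(0,0,120),(180,60,255),(250,192,285,230)),.044)
rep("blue",blob(T,(100,120,60),(130,255,255),(250,250,340,350)),.03)
rep("pinT",blob(T,(0,0,110),(180,70,255),(335,240,400,275)),.1145)
rep("tray",blob(T,(0,0,0),(180,255,50),(100,190,230,320)),.045)
rep("basin",blob(T,(95,80,50),(130,255,255),(405,200,525,320)),.068)
c=blob(S,(0,0,110),(180,70,255),(240,140,300,172));print(cv2.boxPoints(cv2.minAreaRect(c.astype(np.float32))).round(1).tolist())
a=cv2.resize(T["frame"][235:285,330:430],None,fx=4,fy=4,interpolation=2);b=cv2.resize(S["frame"][100:200,210:310],None,fx=4,fy=4,interpolation=2)
cv2.imwrite("pics/g.png",np.vstack([a,b]))
E
```

```text
rack [[238.0, 131.0], [308.0, 131.0], [308.0, 196.0], [238.0, 196.0]] [[0.79, 0.211], [0.794, 0.023], [0.615, 0.019], [0.612, 0.203]] [0.701 0.114]
sleeve [[256.0, 197.0], [272.0, 197.0], [272.0, 220.0], [256.0, 220.0]] [[0.615, 0.159], [0.616, 0.116], [0.553, 0.114], [0.553, 0.157]] [0.584 0.137]
blue [[274.0, 326.0], [294.0, 274.0], [310.0, 280.0], [291.0, 332.0]] [[0.28, 0.1], [0.413, 0.053], [0.398, 0.01], [0.266, 0.058]] [0.339 0.056]
pinT [[346.0, 263.0], [347.0, 251.0], [368.0, 252.0], [367.0, 264.0]] [[0.442, -0.077], [0.472, -0.079], [0.469, -0.131], [0.439, -0.129]] [ 0.455 -0.104]
tray [[119.0, 216.0], [189.0, 211.0], [195.0, 297.0], [126.0, 302.0]] [[0.557, 0.519], [0.574, 0.337], [0.351, 0.305], [0.335, 0.482]] [0.452 0.411]
basin [[419.0, 214.0], [512.0, 214.0], [512.0, 308.0], [419.0, 308.0]] [[0.573, -0.272], [0.577, -0.518], [0.336, -0.503], [0.333, -0.266]] [ 0.453 -0.39 ]
[[245.0, 171.0], [245.0, 140.0], [299.0, 140.0], [299.0, 171.0]]
```

View pics/g.png

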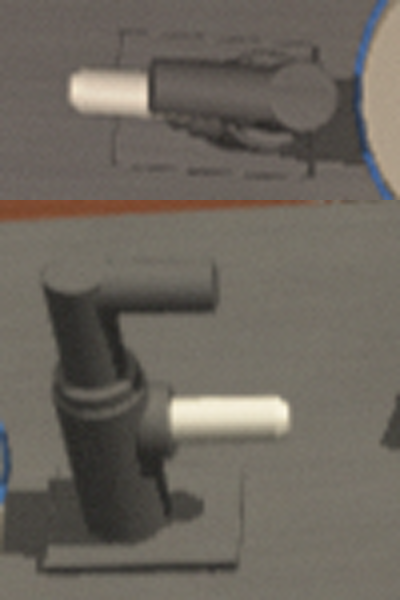

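Gauge crop: the pin is clear, with its tip at top px about (347,257). In the scene view it runs from (252.5,154) to (282.5,154), with about 37 mm of it visible beyond the arm from above. Drawing the sleeve comes first; I'll check IK before moving.

```bash
python3 - <<'E'
from h import *
for y0 in(1.597,1.597-np.pi):
  for p,y in(([.582,.137,.12],y0),([.48,.133,.034],y0),([.50,.136,.05],y0+np.pi/2),([.5,.17,.03],y0+np.pi/2),([.456,-.04,.1],y0+np.pi/2),([.456,.07,.1],y0+np.pi/2),([.45,-.39,.1],y0+np.pi/2),([.45,.41,.1],y0+np.pi/2)):
    q=manip.inverse_kinematics(p,down(y));print(p,None if q is None else np.round(q,2))
T=manip.grab_frame("top");S=manip.grab_frame("scene")
g=lambda f:f["frame"].astype(float).mean(2)
# pin centreline, scene: columns; half-level edges
def line(f,cols,r0,r1,z):
    P=[]
    for u in cols:
        c=g(f)[r0:r1,u];w=np.clip(c-np.percentile(c,30)-25,0,60);P.append((u,r0+(w*np.arange(r1-r0)).sum()/w.sum()))
    k=np.polyfit(*np.array(P).T,1);return k,[onz(f,(u,np.polyval(k,u)),z)for u in(cols[0],cols[-1])],np.round(P,1).tolist()
print(line(S,range(255,280),142,168,.1));print(line(T,range(349,366),246,270,.1))
print(g(S)[154,246:290].round().tolist(),g(T)[257,340:374].round().tolist())
E
```

```text
[0.582, 0.137, 0.12] [ 0.13  0.72 -0.69  1.97  0.7   0.71  0.59]
[0.48, 0.133, 0.034] [-0.2   0.72 -0.27  2.25  0.77  0.26  0.44]
[0.5, 0.136, 0.05] [ 0.32  0.97 -1.11  2.17  1.23  0.9   1.58]
[0.5, 0.17, 0.03] [ 0.25  1.02 -1.11  2.15  1.28  0.92  1.5 ]
[0.456, -0.04, 0.1] [-0.27  0.59  0.33  2.34 -0.66  0.3  -2.46]
[0.456, 0.07, 0.1] [ 0.45  0.81 -1.11  2.28  1.12  0.81  1.71]
[0.45, -0.39, 0.1] [ 0.35  0.69  0.41  2.04 -0.54  0.52 -1.97]
[0.45, 0.41, 0.1] [-0.17  0.93 -1.11  1.95  1.04  0.99  1.37]
[0.582, 0.137, 0.12] [-0.36  0.62  0.05  2.01 -0.06  0.51 -1.81]
[0.48, 0.133, 0.034] [-0.46  0.71  0.11  2.27 -0.41  0.17 -1.51]
[0.5, 0.136, 0.05] [-0.26  0.69 -0.17  2.21  0.4   0.27 -0.75]
[0.5, 0.17, 0.03] [-0.41  0.73 -0.03  2.2   0.1   0.22 -0.51]
[0.456, -0.04, 0.1] [ 0.11  0.56 -0.21  2.32  0.39  0.29 -0.42]
[0.456, 0.07, 0.1] [-0.14  0.56 -0.19  2.31  0.36  0.29 -0.63]
[0.45, -0.39, 0.1] [ 0.78  0.66 -0.24  2.01  0.3   0.51  0.35]
[0.45, 0.41, 0.1] [-0.54  0.7  -0.44  1.97  0.52  0.59 -1.3 ]
(array([-1.68401808e-02,  1.57079180e+02]), [array([ 0.44776468, -0.15075153,  0.1    
[... 706 characters left out ...]
.6], [356.0, 257.6], [357.0, 257.7], [358.0, 257.7], [359.0, 257.8], [360.0, 257.9], [361.0, 258.0], [362.0, 258.0], [363.0, 258.1], [364.0, 258.1], [365.0, 258.3]])
[98.0, 103.0, 104.0, 106.0, 107.0, 114.0, 160.0, 211.0, 219.0, 215.0, 217.0, 216.0, 217.0, 218.0, 217.0, 217.0, 217.0, 216.0, 217.0, 215.0, 216.0, 215.0, 216.0, 215.0, 214.0, 215.0, 215.0, 214.0, 213.0, 213.0, 213.0, 212.0, 214.0, 218.0, 221.0, 218.0, 146.0, 115.0, 111.0, 113.0, 111.0, 112.0, 112.0, 111.0] [98.0, 100.0, 98.0, 98.0, 97.0, 97.0, 101.0, 151.0, 221.0, 220.0, 215.0, 211.0, 208.0, 209.0, 207.0, 206.0, 207.0, 206.0, 206.0, 208.0, 205.0, 206.0, 204.0, 205.0, 203.0, 207.0, 188.0, 73.0, 69.0, 99.0, 99.0, 97.0, 97.0, 97.0]
```

```bash
python3 - <<'E'
from h import *
Y=1.597-np.pi; d=down(Y)
ax=np.array([np.cos(.026),np.sin(.026),0])
manip.move_pose([.582,.137,.25],d)
manip.move_straight([.582,.137,.15])
W=manip.grab_frame("wrist");cv2.imwrite("pics/w1.png",W["frame"])
T=manip.grab_frame("top")
o=manip.get_obs();print(o["time"],o["tool_pos"],o["wrist_force"],np.round(o["joints"],2))
print(proj(W,[[.553,.136,.044],[.615,.137,.044],[.615,.1,.07]]).round().tolist())
E
```

```text
4.3667 [0.58262059 0.13717633 0.15107677] [0.26741582 0.33510312 0.1419317 ] [-0.21  0.58 -0.17  1.98  0.17  0.59 -2.04]
[[324.0, 240.0], [325.0, 156.0], [385.0, 164.0]]
```

View pics/w1.png

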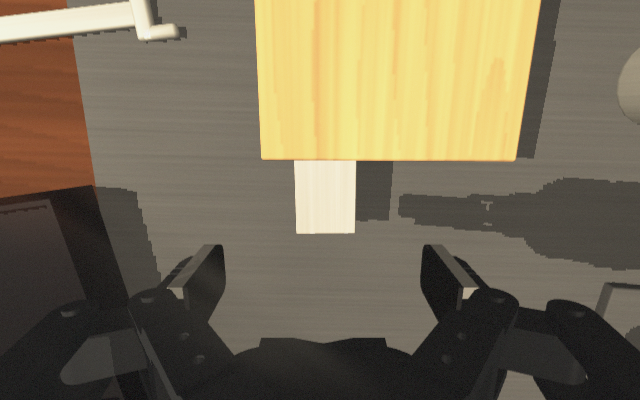

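Wrist view: the protruding sleeve spans columns 295–356 with its mouth edge at row 233. It is centred at column 325 as predicted, with the mouth about 5 mm further in (x ≈ 0.557). Grasping and drawing.

```bash
python3 - <<'E'
from h import *
Y=1.587-np.pi; d=down(Y)
f=lambda:np.round(manip.get_obs()["wrist_force"],1)
manip.move_straight([.586,.137,.034],frame=d)
print(f());manip.grasp(60);o=manip.get_obs();print(o["gripper_width"],o["gripper_force"],f())
manip.move_straight([.586,.137,.038],feed=.05);print(f())
manip.move_straight([.54,.1365,.039],feed=.1);print(f())
manip.move_straight([.468,.1355,.039]);print(f())
manip.move_straight([.48,.1355,.07])
o=manip.get_obs();print(o["time"],o["tool_pos"],o["gripper_width"],np.round(o["joints"],2),f())
q=manip.inverse_kinematics([.50,.125,.07],down(Y+np.pi/2));print(q.round(2))
cv2.imwrite("pics/s2.png",manip.grab_frame("scene")["frame"])
E
```

```text
[ 0.6  0.9 -0.3]
0.04325325572458048 61.987678706645966 [-0.7 -0.4  7.4]
[ 0.   0.2 -3.8]
[ 0.5  0.3 -2.5]
[-0.1  0.1 -3.5]
7.625 [0.48127912 0.13545889 0.07021535] 0.043421902559028974 [-0.33  0.64 -0.09  2.25  0.21  0.26 -2.15] [-0.5 -0.5 -3. ]
[-0.01  0.69 -0.51  2.19  0.8   0.45 -1.14]
```

View pics/s2.png

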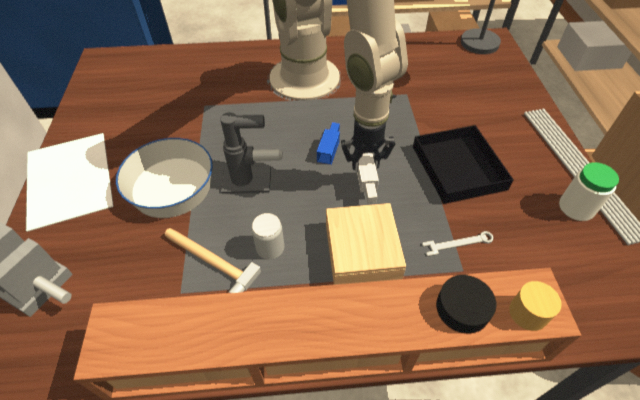

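Scene view: the sleeve is clear of the rack at about (368,172), with its tang toward the rack and everything else undisturbed. Next I'll rotate it to the pin direction, lay it down and look again.

```bash
python3 - <<'E'
from h import *
f=lambda:np.round(manip.get_obs()["wrist_force"],1)
d=down(-.055)
manip.move_pose([.50,.12,.075],d)
manip.move_straight([.50,.12,.042],feed=.1);print(f())
manip.move_straight([.50,.12,.034],feed=.03);print(f())
manip.ungrasp();print(f())
manip.move_straight([.50,.12,.13],feed=.25)
manip.move_pose([.53,.17,.17],d)
W=manip.grab_frame("wrist");cv2.imwrite("pics/w3.png",W["frame"])
o=manip.get_obs();print(o["time"],o["tool_pos"],np.round(o["joints"],2))
u=np.array([np.cos(1.516),np.sin(1.516),0]);m=np.array([.50,.12,.044])-.029*u;n=np.array([-u[1],u[0],0])*.022
print(proj(W,[m+n,m-n,m+.095*u+n,m+.095*u-n,m+.14*u-[0,0,.01]]).round().tolist())
E
```

```text
[-0.4  0.8 -2.1]
[-1.1 -1.   9.2]
[-0.1 -1.2 -0. ]
10.9583 [0.52923687 0.16965998 0.16865824] [ 0.05  0.59 -0.67  2.04  0.57  0.7  -1.04]
[[264.0, 289.0], [317.0, 290.0], [259.0, 179.0], [316.0, 179.0], [287.0, 118.0]]
```

View pics/w3.png

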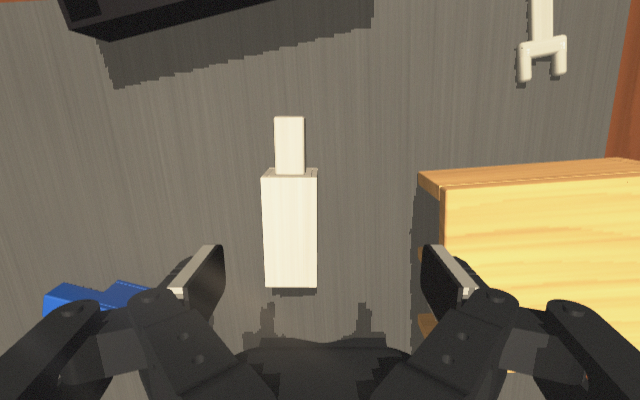

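Wrist view: the sleeve lies with its mouth edge at row 288 (columns 265–317) and its tang end at row 116. That is within about 2 px of prediction. Regrasping on the tang and moving to just before the pin.

```bash
python3 - <<'E'
from h import *
f=lambda:np.round(manip.get_obs()["wrist_force"],1)
d=down(-.055)
manip.move_pose([.5046,.2038,.10],d)
manip.move_straight([.5046,.2038,.028],feed=.15);print(f())
manip.grasp(90);o=manip.get_obs();print(o["gripper_width"],f())
manip.move_straight([.5046,.2038,.106],feed=.15);print(f())
manip.move_straight([.4634,.060,.106],frame=d)
manip.sleep(.3)
o=manip.get_obs();print(o["time"],o["tool_pos"],np.round(o["joints"],2),f(),o["wrist_torque"].round(2))
T=manip.grab_frame("top");S=manip.grab_frame("scene")
np.savez("p.npz",T=T["frame"],S=S["frame"])
a=cv2.resize(T["frame"][225:285,260:400],None,fx=4,fy=4,interpolation=2);b=cv2.resize(S["frame"][110:190,240:380],None,fx=4,fy=4,interpolation=2)
cv2.imwrite("pics/i.png",np.vstack([a,b]))
u=np.array([np.cos(1.516),np.sin(1.516),0]);m=np.array(o["tool_pos"])-.113*u;m[2]=.1;n=np.array([-u[1],u[0],0])*.022
k=np.array([0,0,.022])
Q=[m+k+n,m+k-n,m+k+.095*u+n,m+k+.095*u-n,m-n-k,m+n-k]
print("T",((proj(T,Q)-[260,225])*4).round().tolist());print("S",((proj(S,Q)-[240,110])*4+[0,240]).round().tolist())
E
```

```text
[-0.  -0.7  0.1]
0.022529095437290828 [-0.  -0.3  6.9]
[-0.2 -0.  -2.8]
14.725 [0.46347428 0.06053404 0.10597311] [ 0.14  0.6  -0.55  2.28  0.76  0.45 -1.09] [-0.2  0.4 -3.3] [ 0.13  0.01 -0.02]
T [[301.0, 161.0], [306.0, 89.0], [146.0, 150.0], [151.0, 78.0], [302.0, 93.0], [298.0, 163.0]]
S [[211.0, 364.0], [210.0, 413.0], [358.0, 361.0], [360.0, 409.0], [214.0, 460.0], [214.0, 412.0]]
```

View pics/i.png

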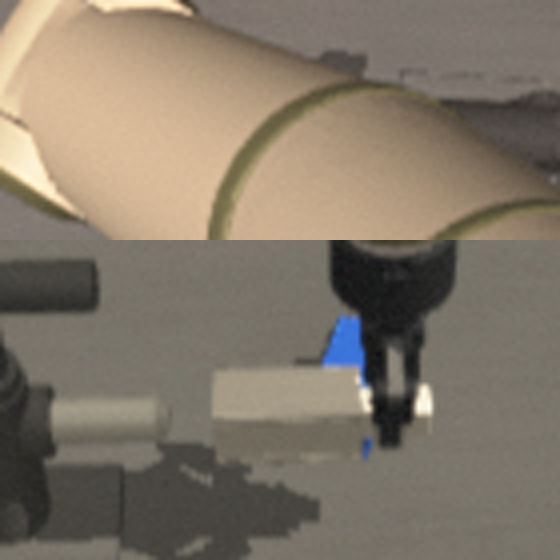

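Scene crop: the sleeve mouth is at column 212, spanning rows 368–457, facing the pin with its tip at (165,418). The top view is blocked by the arm. I'll measure silhouette mid-lines more exactly.

```bash
python3 - <<'E'
from h import *
S=manip.grab_frame("scene");T=manip.grab_frame("top")
s=S["frame"].astype(float).mean(2);t=cv2.imread("pics/top0.png").astype(float).mean(2)
s0=cv2.imread("pics/scene0.png").astype(float).mean(2)
def edges(im,u,r0,r1):
    c=cv2.GaussianBlur(im,(1,0) if 0 else (3,3),0)[r0:r1,u];g=np.diff(c);
    def sub(i):
        a,b,e=abs(g[i-1:i+2]);return r0+i+.5+.5*(a-e)/(a-2*b+e)
    i=1+np.argmax(g[1:-1]);j=1+np.argmin(g[1:-1]);return sub(i),sub(j)
for n,im,cs,r0,r1 in(("pinS0",s0,range(256,280,3),140,170),("pinT0",t,range(350,366,3),245,272)):
    E=np.array([edges(im,u,r0,r1) for u in cs]);k=np.polyfit(cs,E.mean(1),1);print(n,E.round(1).tolist(),k.round(4))
    f=S if n[3]=="S" else T
    for u in(cs[0],cs[-1]):print(onz(f,(u,np.polyval(k,u)),.1).round(4))
for u in (296,305,315,325):print(u,s[135:172,u].round().astype(int).tolist())
for u in (258,268,276):print(u,s[140:170,u].round().astype(int).tolist(),s0[140:170,u].round().astype(int).tolist())
E
```

```text
pinS0 [[149.3, 156.9], [149.1, 156.9], [148.8, 156.8], [148.9, 156.7], [148.9, 156.6], [148.9, 156.5], [148.8, 156.5], [148.8, 156.1]] [-2.660000e-02  1.598572e+02]
[ 0.449  -0.1482  0.1   ]
[ 0.4517 -0.0938  0.1   ]
pinT0 [[252.8, 261.8], [252.6, 262.2], [252.8, 262.4], [252.8, 262.5], [253.2, 262.7], [253.5, 263.1]] [6.280000e-02 2.352685e+02]
[ 0.4563 -0.0887  0.1   ]
[ 0.4546 -0.1262  0.1   ]
296 [115, 116, 113, 114, 114, 117, 117, 136, 149, 152, 152, 152, 152, 150, 153, 150, 151, 154, 158, 140, 112, 109, 105, 105, 104, 105, 103, 106, 105, 102, 96, 80, 71, 67, 70, 70, 72]
305 [113, 113, 111, 114, 113, 114, 121, 140, 148, 152, 150, 151, 153, 153, 152, 151, 149, 152, 152, 141, 109, 102, 104, 103, 104, 104, 107, 105, 116, 116, 109, 113, 115, 117, 118, 98, 74]
315 [108, 109, 110, 109, 94, 75, 109, 139, 152, 152, 156, 152, 151, 152, 156, 152, 154, 149, 140, 128, 122, 107, 103, 105, 103, 106, 105, 105, 119, 124, 113, 117, 117, 115, 115, 113, 119]
325 [131, 131, 129, 130, 130, 135, 152, 155, 154, 155, 154, 154, 154, 152, 155, 154, 150, 150, 134, 112, 114, 103, 105, 102, 101, 101, 102, 1
[... 246 characters left out ...]
8, 212, 229, 232, 226, 217, 203, 178, 152, 128, 105, 91, 103, 111, 113, 112, 110, 108, 113, 114, 113]
268 [117, 116, 117, 116, 118, 113, 114, 116, 118, 127, 143, 149, 151, 145, 142, 133, 121, 112, 105, 100, 100, 111, 117, 118, 117, 105, 77, 70, 69, 69] [114, 112, 112, 111, 110, 114, 111, 112, 121, 178, 223, 232, 230, 225, 216, 199, 172, 145, 124, 98, 96, 105, 113, 112, 114, 116, 114, 115, 113, 112]
276 [114, 114, 116, 116, 117, 114, 117, 117, 117, 128, 141, 146, 148, 143, 140, 131, 119, 110, 104, 96, 103, 117, 118, 116, 118, 111, 96, 75, 71, 69] [109, 112, 112, 113, 113, 109, 111, 112, 127, 185, 225, 232, 228, 221, 214, 196, 166, 139, 118, 97, 99, 114, 112, 114, 112, 113, 111, 110, 114, 114]
```

```bash
python3 - <<'E'
from h import *
o=manip.get_obs();u=np.array([np.cos(1.516),np.sin(1.516),0]);p0=np.array([.4642,.0605,.1055])
manip.move_straight(p0-.022*u,feed=.15);manip.sleep(.2)
f0=manip.get_obs()["wrist_force"]
s=.022
while s<.110:
    s+=.004;manip.move_straight(p0-s*u,feed=.04)
    o=manip.get_obs();f=o["wrist_force"]-f0;print(round(s,3),(p0-o["tool_pos"])@u.round(4),f.round(1),o["wrist_torque"].round(2))
    if f@u>6 or np.linalg.norm(f)>12:break
print(o["time"],o["gripper_width"])
S=manip.grab_frame("scene");cv2.imwrite("pics/j.png",cv2.resize(S["frame"][90:190,220:360],None,fx=4,fy=4,interpolation=2))
E
```

```text
0.026 0.026147898533184572 [-1.1 -0.4  0.2] [ 0.16 -0.01  0.08]
0.03 0.030315636898881924 [-0.7 -1.3  1. ] [ 0.15 -0.07  0.01]
0.034 0.034330706185221244 [-1.   0.1 -0.2] [ 0.17 -0.   -0.02]
0.038 0.03833241333676193 [-0.3 -0.8 -0.3] [0.12 0.03 0.01]
0.042 0.042307106224900075 [-0.9 -0.2  0.1] [ 0.13 -0.01  0.02]
0.046 0.046333545560852105 [-0.2 -0.9 -0.3] [0.15 0.03 0.01]
0.05 0.05034106153359588 [-1.  -1.7  0.1] [ 0.12 -0.   -0.03]
0.054 0.054300844957508414 [-1.1 -1.2 -0.8] [ 0.11  0.01 -0.01]
0.058 0.05830996269290937 [-1.5 -0.1  0.6] [0.15 0.01 0.01]
0.062 0.062322550186966114 [-0.4 -0.6  0.6] [0.12 0.01 0.03]
0.066 0.06631640981021802 [-0.9 -0.4  0.1] [0.1  0.01 0.02]
0.07 0.07031227410688089 [-1.1 -1.3  0.2] [ 0.1  -0.04 -0.01]
0.074 0.07200410417200226 [-1.4  7.7 -0.4] [ 1.67  0.21 -0.11]
18.6667 0.022491123294427172
```

View pics/j.png

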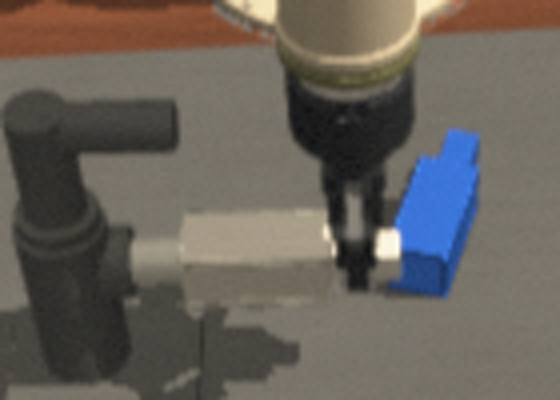

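Scene crop: the sleeve is on the pin and has stopped with its mouth at column 182. About 50 px of bare pin shows up to the collar, and 43 mm has gone past the tip with no side force. It is blocked, so it goes in the tray.

```bash
python3 - <<'E'
from h import *
f=lambda:np.round(manip.get_obs()["wrist_force"],1)
u=np.array([np.cos(1.516),np.sin(1.516),0]);p0=np.array([.4642,.0605,.1055])
manip.move_straight(p0+.012*u,feed=.12);print(f())
manip.move_straight(p0+.03*u+[0,0,.07],feed=.2)
a=.154;v=np.array([np.cos(a),np.sin(a),0]);g=np.array([.452,.411,0])+.043*v;d=down(a-np.pi/2)
manip.move_pose(g+[0,0,.17],d)
W=manip.grab_frame("wrist");T=manip.grab_frame("top")
o=manip.get_obs();print(o["time"],o["tool_pos"],np.round(o["joints"],2),o["gripper_width"],f())
cv2.imwrite("pics/k.png",np.hstack([T["frame"][180:380,80:330],W["frame"][::2,::2]]))
E
```

```text
[ 0.3 -0.4 -3. ]
21.5 [0.49523729 0.41560938 0.16948249] [-0.6   0.61 -0.28  1.85  0.25  0.72 -2.44] 0.02292874683524834 [-0.   0.1 -2.4]
```

View pics/k.png

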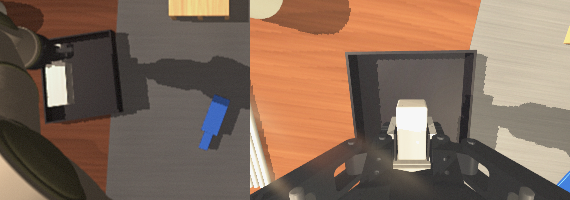

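Top and wrist crops: the held sleeve is over the tray, centred between its side walls (wrist columns 346–475, sleeve at about 411) and parallel to them. Laying it down gently.

```bash
python3 - <<'E'
from h import *
f=lambda:np.round(manip.get_obs()["wrist_force"],1)
a=.154;v=np.array([np.cos(a),np.sin(a),0]);g=np.array([.452,.411,0])+.043*v
manip.move_straight(g+[0,0,.06],feed=.15);manip.move_straight(g+[0,0,.042],feed=.06)
manip.sleep(.1);f0=f();z=.042
while z>.029:
    z-=.0015;manip.move_straight(g+[0,0,z],feed=.03);df=(f()-f0);print(round(z,4),df.round(1))
    if df[2]>4:break
manip.ungrasp();print(f())
manip.move_straight(g+[0,0,.2],feed=.2)
manip.move_pose([.55,.2,.35],down(a-np.pi/2));manip.sleep(.5)
o=manip.get_obs();print(o["time"],o["gripper_width"],f())
cv2.imwrite("pics/end.png",manip.grab_frame("scene")["frame"])
E
```

```text
0.0405 [ 0.4 -0.6 -1.1]
0.039 [ 0.5 -1.2 -0.2]
0.0375 [ 1.4 -0.5 -0.1]
0.036 [ 0.3 -0.5 -0.2]
0.0345 [ 1.1 -0.5 -1.2]
0.033 [ 0.3 -0.2 -0.1]
0.0315 [-1.2 -2.3 11.6]
[-0.3 -0.1  0.3]
27.8583 0.08558535083190744 [-0.4  0.6 -0.2]
```

View pics/end.png

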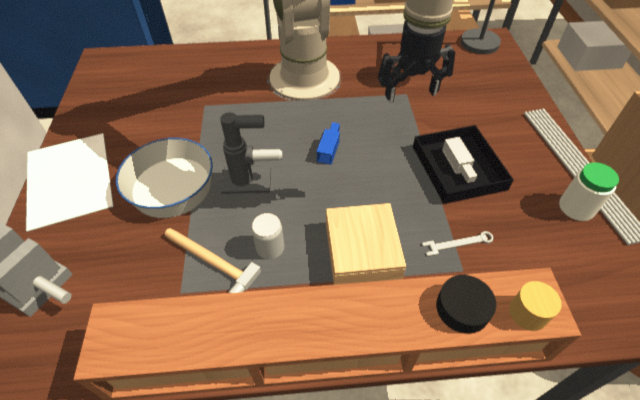

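The final scene view shows the sleeve lying flat in the black tray at (460,160), everything else in place and the arm clear.

```bash
python3 -c "
from cell import manip
print(manip.hand_in())"
```

```text
the job is handed in; nothing more can be done
None
```

The sleeve stopped about 43 mm past the pin tip, so it is the blocked one; I laid it in the black tray, left everything else in place, and handed the job in after about 28 s of robot time.

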